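# Set the feed dial clockwise, slack taken up

### The job

Set the dial of the feed head with the red handle so that its red mark stands at the brass pointer, bringing it there clockwise (seen from above) so that the slack in the drive is taken up that way: the mark now stands past the pointer on the clockwise side, so first turn the handle counter-clockwise until the mark is at least 15 degrees (one division) beyond the pointer, then turn it back clockwise to the pointer and let go. Leave the feed head with the blue handle as it is.

Things in the scene. Friction and masses are not known exactly. Their poses are not given: they have to be found in the camera images.
- red_grip (a point): Point in the red grip bar (72 mm long, 22 wide, 36 tall, its top 112 mm above the bench) on a black handwheel (82 mm across, rim 74 mm above the bench) on a fixed green housing. It lies on the upright turning axis, 96 mm above the bench, and turns with the bar; x runs along the bar, away from the end with the white line, y across it, z up. Turning takes under 0.2 N m.
- red_dial (a joint): Angle (rad) of the aluminium dial under the red handle, 124 mm across, a division every 15 degrees: 0 with its broad red mark at the fixed brass pointer (at the rim, within 50 degrees of the robot's side), positive counter-clockwise seen from above, range -1 to 1. It is stiff, stays where it is left, and starts at -0.25 to -0.55 (mark clockwise of the pointer).
- red_handle (a joint): Angle (rad) of the red handle relative to its dial, counter-clockwise positive: the slack. From -0.21 to +0.21 it turns freely without moving the dial; turned counter-clockwise it comes to +0.21, then carries the dial along; clockwise likewise at -0.21. At 0 its white line points at the dial's red mark. It starts anywhere in this range.
- blue_mark (a point): Red mark near the rim of the dial of the other feed head, alike but with a blue handle; the point is 57 mm from its axis, 60 mm above the bench. Either head may stand at the left or at the right.

How it is judged:
On the way:
1. the red-handled head's dial is turned counter-clockwise until its mark is at least 0.2 rad (11.5 degrees) beyond the pointer (value of joint red_dial above 0.2 rad), for 0.1 s.
At the end, for the whole second after the job is handed in: the red mark of the red-handled head's dial stands within 0.175 rad (10 degrees) of the pointer, the dial is at rest, and the handle lies on the clockwise side of its slack (joint red_handle below -0.1 rad), as it does after a clockwise approach; the handle is released (value of joint red_dial between -0.175 and 0.175 rad and value of joint red_handle below -0.1 rad and velocity of joint red_dial between -0.05 and 0.05 rad/s); the robot touches nothing.
It fails at once if the dial of the blue-handled head is turned (its mark moves more than 10 mm) (distance of blue_mark from where it was at the start of the episode above 0.01 m).
It also fails if it takes over 43 s, if anything falls off the work surface, if the arm or the gripper's body presses on something with over 40 N, if the wrist force passes 120 N, or if a joint passes its speed limit or range.

### The arm

A 6-joint arm with a two-finger parallel gripper is mounted at the origin on a cart in front of the work surface, level with it; the furniture and walls round the work are solid. World frame = base frame: x ahead of the robot, y to its left, z up, the work surface at z = 0. Lengths are in m, angles in rad, forces in N, time in s.
With the tool pointing down it reaches from about 0.25 to 0.8 m from the base axis. Payload 8.5 kg.
Tool frame: the origin (TCP) lies on the centre line of the jaws, within the pads' length; the fingertips stand 25 mm ahead of it and the grasp point (between the pads) lies 6 mm ahead of it; z points along the fingers, y is the line along which they close (so a half turn about z gives the same grasp; the last joint's range is limited). The gripper opens to 85 mm and grips with 20 to 120 N. Pads are 22 mm wide; open, the fingers measure 114 mm over their backs; the gripper's body (76 mm by 85 mm) begins 54 mm behind the grasp point. The pads swing forward as they close: fully open they stand 13 mm farther back than shut.
Start: joints at [-1.307, 0.238, -0.013, 1.319, 0, 1.571], TCP at [0.137, -0.507, 0.256] pointing down, gripper open.
Joint ranges: [-2.66, 2.66], [-1.03, 1.9], [-1.14, 1.46], [-1.82, 2.27], [-1.45, 1.34], [-3.14, 3.14]. Speed limits (rad/s): [2.22, 2.22, 2.79, 3.14, 3.14, 3.14].

### API

Orientations are given as a unit quaternion [x, y, z, w].
In Python, from cell import * gives the robot as it stands. The module is installed in compiled form; this text tells all that it offers.
- The arm moves only by the tool drive_tool, never from a script. Its argument "commands" is a list of rows, each an object with "xyz": the shift along the tool's x, y, z in m, a list of three; "spin": the turn about the tool's z in rad; "fingers": the finger opening in m, from 0 to 0.0854. In form: [{"xyz": [tx, ty, tz], "spin": spin, "fingers": fingers}, ...]. A call has exactly 8 rows; each row shifts and turns the commanded pose from where the row before left it, along the tool's axes as they then stand; what a row does not reach is not made up. A row lasts 1/12 s, in which the tool goes at most 41.7 mm and 7.16 degrees, less where a joint would pass 70% of its speed; a pose out of reach is approached as far as the arm can. A call is refused whole if a number of a shift passes 0.0417 or a number of a turn 0.125, either way. A call with a gripper value outside its range is refused whole. The fingers move at their own pace and stop on an object; "force" is the grip in N (left out, the last holds). Time passes only in rows, so rows that do not move let the fingers close, or fill a call up. It gives the time, the measured TCP pose, the force, the opening and the grip force at its end, in the units of the state.
- read_state(): the state, without advancing time (a new reading comes with each control period).
- snapshot(name): name is "side" or "top"; returns a dict with "color" (384x512x3 uint8, blue, green, red), "fx", "fy", "cx", "cy" (pixels), "eye" and "rotation" of the camera in the world. Camera axes: x right, y down, z forward; pixel columns grow to the right and rows downward; lengths in m; the calibration is good to about 2 mm. A picture is of the moment at which its call begins. There is no depth.
- sign_off(): hands the job in; it is judged then, once.
The state is a dict: "time": time; "joints": joint angles; "dq": joint speeds; "effort": joint torques, N m; "tool_pos": TCP position; "tcp_rot": TCP orientation; "contact_force": force on the tool from outside, world axes, zero at the start; "wrist_torque": the same for the moment, N m; "width": finger opening in m; "gripper_force": force on a finger pad.
Only numpy, scipy, OpenCV 4.12 (cv2) and the standard library are available. Lean on these libraries where they do the work, as an engineer would, in place of code of your own. Each camera call takes 0.05 s, during which the arm holds its last target. There are 200 camera calls.

## Working session

There is one attempt and no reset: what is moved stays moved. The work goes in short steps, Python scripts to look and compute and a tool call to move; the robot and the scene stay as the last step left them, time stands still between calls to the robot, and variables do not carry over. Pictures are saved under pics/ and viewed, at most 10 in all, crops included, and the job is handed in when it is done.

Besides the shell and the picture viewer there is one more tool, called as name([rows], argument=value, ...), one row to a line, values as JSON. drive_tool: Moves the arm, as the interface text tells. Its arguments: {"type":"object","properties":{"commands":{"type":"array"},"force":{"type":"number"}},"required":["commands"]}

```bash
mkdir -p pics
python3 - <<'E'
from cell import *
import cv2,numpy as np
s=read_state();print(s)
for n in("top","side"):
    d=snapshot(n);cv2.imwrite(f"pics/{n}0.png",d["color"]);print(n,d["fx"],d["fy"],d["cx"],d["cy"],d["eye"],d["rotation"])
E
```

```text
{'time': 0.0, 'joints': array([-1.30701961e+00,  2.38770626e-01, -1.42671410e-02,  1.31922663e+00,
       -1.95731842e-05,  1.57078534e+00]), 'dq': array([ 0.00120804,  0.00019821, -0.00153126, -0.00142537, -0.00090285,
       -0.00046335]), 'effort': array([ 2.90375385e-03, -5.38788629e+01,  3.46433187e+01,  1.89442118e-02,
        3.72517943e-04,  5.60183537e-05]), 'tool_pos': array([ 0.13677332, -0.50645841,  0.25567793]), 'tcp_rot': array([ 9.91314340e-01,  1.31511752e-01, -1.06228071e-04, -7.26375317e-04]), 'contact_force': array([-0.00904615,  0.97760626,  0.52942878]), 'wrist_torque': array([-0.01739502,  0.00061741,  0.01576753]), 'gripper_force': 0.0, 'width': 0.08509247035322351}
top 387.44976926910005 387.44976926910005 257.56536979114566 201.8524308892396 [ 0.31734632 -0.03134626  1.22005924] [ 0.70845885 -0.70236955  0.05028709 -0.04726822]
side 384.85762878859146 384.85762878859146 250.87634267606603 190.28045930738358 [ 0.80472694 -0.65168815  1.08010212] [ 0.91766047  0.24811935 -0.08362731 -0.29890218]
```

View pics/top0.png

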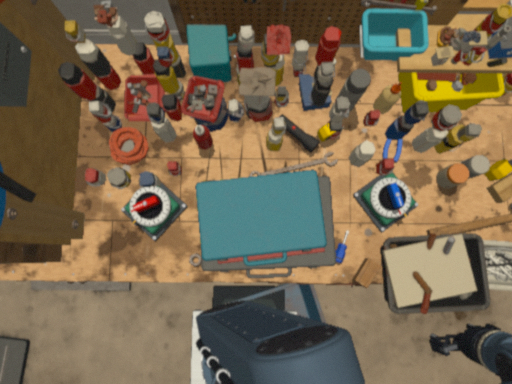

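View pics/side0.png

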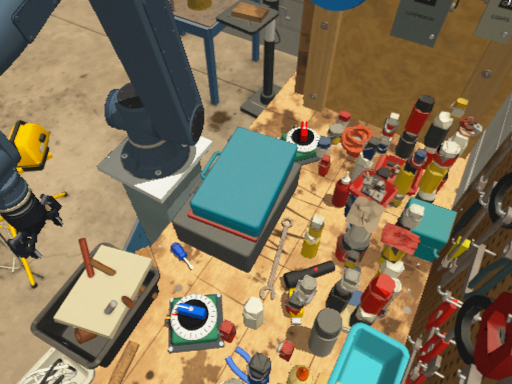

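The top view shows the red head at about (148,205) and the blue one at (395,195). A tall case stands between them. I'll zoom in on the red head.

```bash
cat > h.py <<'E'
from cell import *
import cv2,numpy as np
from scipy.spatial.transform import Rotation as R
def ray(d,u,v,z):
    r=R.from_quat(d["rotation"]).apply([(u-d["cx"])/d["fx"],(v-d["cy"])/d["fy"],1]); e=np.array(d["eye"])
    return e+r*(z-e[2])/r[2]
def proj(d,p):
    c=R.from_quat(d["rotation"]).inv().apply(np.array(p)-d["eye"]); return np.array([d["fx"]*c[0]/c[2]+d["cx"],d["fy"]*c[1]/c[2]+d["cy"]])
E
python3 - <<'E'
from h import *
a=snapshot("top");b=snapshot("side")
A=cv2.resize(a["color"][170:245,110:190],None,fx=7.5,fy=7.5,interpolation=cv2.INTER_CUBIC)
B=cv2.resize(b["color"][110:175,265:335],None,fx=8,fy=8,interpolation=cv2.INTER_CUBIC)
cv2.imwrite("pics/a1.png",A);cv2.imwrite("pics/b1.png",B)
print(ray(a,148,205,.1),ray(b,303,133,.1), proj(a,[.32,.28,.1]))
# white dial ring centre
for d,box in((a,(110,170,190,245)),):
    c=d["color"].astype(int)[box[1]:box[3],box[0]:box[2]]
    w=((c.min(2)>165)&(c.max(2)-c.min(2)<40)).astype(np.uint8)
    pts=cv2.findNonZero(w); print(len(pts)); (x,y),r=cv2.minEnclosingCircle(pts);print(x+box[0],y+box[1],r, ray(d,x+box[0],y+box[1],.058))
E
```

```text
[0.46089489 0.28340477 0.1       ] [0.47093284 0.27294725 0.1       ] [146.86580611 253.83655195]
473
153.0 207.0 31.06454849243164 [0.46032642 0.27984881 0.058     ]
```

View pics/a1.png

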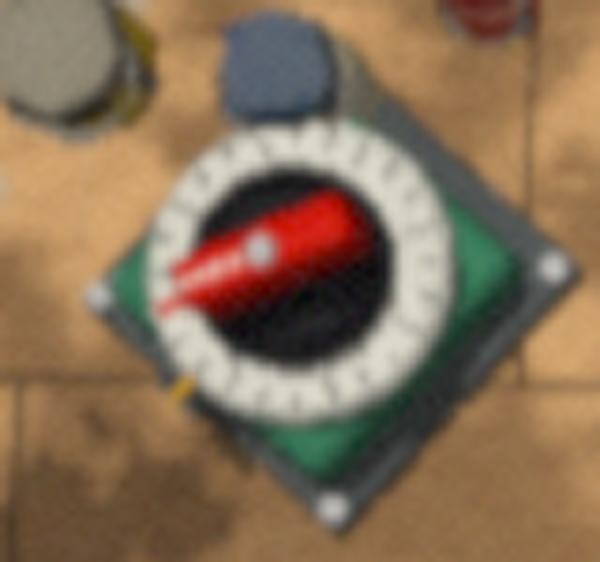

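View pics/b1.png

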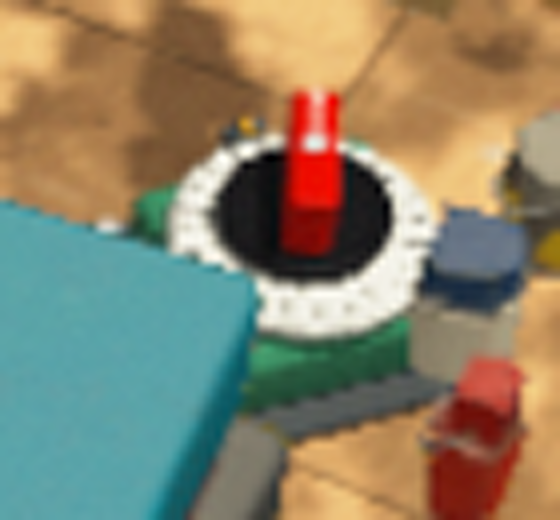

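Crop a1 shows the dial ring centred at about (302,270). The cap screw is at (262,248), the bar ends at about (180,272) and (335,205), the brass pointer at (183,388) and the red mark at about (165,308).

Run:
```python
from h import *
a=snapshot("top");b=snapshot("side")
f=lambda x,y,z:ray(a,110+x/7.5,170+y/7.5,z)
g=lambda x,y,z:ray(b,265+x/8,110+y/8,z)
c=f(302,270,.059);print("ring",c,g(302,237,.059));print("screw",f(262,248,.113),g(315,143,.113))
ang=lambda p,q:np.degrees(np.arctan2(*(p-q)[1::-1]))
print("ptr",ang(f(183,388,.06),c),"mark",ang(f(165,308,.06),c))
print("bar (white end dir)",ang(f(180,272,.112),f(335,205,.112)), "sideview", ang(g(320,95,.112),g(310,190,.112)))
print("bottle",f(275,70,.1), g(475,240,.1)); print("bottle nearest cap edge",f(275,120,.08))
print("case corners",[ (z,ray(a,197,182,z),ray(b,265+255/8,110+285/8,z)) for z in (.1,.15,.2)])
for d in (a,):
    hsv=cv2.cvtColor(d["color"],cv2.COLOR_BGR2HSV)
    m=(((hsv[...,0]<8)|(hsv[...,0]>172))&(hsv[...,1]>170)&(hsv[...,2]>110)).astype(np.uint8)
    m[:190]=0;m[225:]=0;m[:,:125]=0;m[:,165:]=0
    v,u=np.nonzero(m);print(len(u),cv2.minAreaRect(np.c_[u,v].astype(np.float32)))
```

```text
ring [0.46316921 0.28795413 0.059     ] [0.47077716 0.28097142 0.059     ]
screw [0.46476192 0.28883413 0.113     ] [0.46859211 0.28579701 0.113     ]
ptr 136.88188783634308 mark 106.51210441134144
bar (white end dir) 114.48935088181004 sideview 111.4393795610829
bottle [0.53688487 0.29090347 0.1       ] [0.55008257 0.27961399 0.1       ]
bottle nearest cap edge [0.52056822 0.29569337 0.08      ]
case corners [(0.1, array([0.53028282, 0.14289216, 0.1       ]), array([0.47905773, 0.20782916, 0.1       ])), (0.15, array([0.52077723, 0.13511407, 0.15      ]), array([0.49567178, 0.16398081, 0.15      ])), (0.2, array([0.51127164, 0.12733598, 0.2       ]), array([0.51228582, 0.12013245, 0.2       ]))]
132 ((145.1958770751953, 202.69073486328125), (7.9197001457214355, 23.75910186767578), 66.03751373291016)
```

drive_tool([
  {"xyz": [0, 0, -0.025], "spin": 0, "fingers": 0.0854},
  {"xyz": [0, 0, -0.03], "spin": 0, "fingers": 0.0854},
  {"xyz": [0.01, -0.01, -0.03], "spin": 0, "fingers": 0.0854},
  {"xyz": [0.02, -0.015, -0.02], "spin": 0, "fingers": 0.0854},
  {"xyz": [0.025, -0.02, -0.015], "spin": 0, "fingers": 0.0854},
  {"xyz": [0.025, -0.02, 0], "spin": 0, "fingers": 0.0854},
  {"xyz": [0.025, -0.02, 0], "spin": 0, "fingers": 0.0854},
  {"xyz": [0.025, -0.02, 0], "spin": 0, "fingers": 0.0854},
])

```text
time: 0.97
tool_pos: [0.2356, -0.3704, 0.3766]
tcp_rot: [0.991, 0.131, 0.0, 0.0]
contact_force: [1.1, -1.1, 0.5]
width: 0.0854
gripper_force: 0.0
```

drive_tool([
  {"xyz": [0.03, -0.02, 0], "spin": 0, "fingers": 0.0854},
  {"xyz": [0.03, -0.02, 0], "spin": 0, "fingers": 0.0854},
  {"xyz": [0.03, -0.02, 0], "spin": 0, "fingers": 0.0854},
  {"xyz": [0.03, -0.02, 0], "spin": 0, "fingers": 0.0854},
  {"xyz": [0.03, -0.02, 0], "spin": 0, "fingers": 0.0854},
  {"xyz": [0.03, -0.02, 0], "spin": 0, "fingers": 0.0854},
  {"xyz": [0.03, -0.02, 0], "spin": 0, "fingers": 0.0854},
  {"xyz": [0.02, -0.02, 0], "spin": 0, "fingers": 0.0854},
])

```text
time: 1.63
tool_pos: [0.417, -0.1553, 0.3761]
tcp_rot: [0.991, 0.132, 0.0, -0.0]
contact_force: [0.1, 0.5, 0.0]
width: 0.0853
gripper_force: 0.0
```

drive_tool([
  {"xyz": [0, 0, 0], "spin": -0.12, "fingers": 0.0854},
  {"xyz": [0, 0, 0], "spin": -0.12, "fingers": 0.0854},
  {"xyz": [0, 0, 0], "spin": -0.12, "fingers": 0.0854},
  {"xyz": [0, 0, 0], "spin": -0.12, "fingers": 0.0854},
  {"xyz": [0, 0, 0], "spin": -0.12, "fingers": 0.0854},
  {"xyz": [0, 0, 0], "spin": -0.12, "fingers": 0.0854},
  {"xyz": [0, 0, 0], "spin": -0.12, "fingers": 0.0854},
  {"xyz": [0, 0, 0], "spin": -0.12, "fingers": 0.0854},
])

```text
time: 2.3
tool_pos: [0.4153, -0.1571, 0.3763]
tcp_rot: [0.817, 0.577, 0.0, -0.0]
contact_force: [0.2, 0.1, -0.5]
width: 0.0854
gripper_force: 0.0
```

drive_tool([
  {"xyz": [0, 0, 0], "spin": -0.12, "fingers": 0.0854},
  {"xyz": [0, 0, 0], "spin": -0.12, "fingers": 0.0854},
  {"xyz": [0, 0, 0], "spin": -0.12, "fingers": 0.0854},
  {"xyz": [0, 0, 0], "spin": -0.12, "fingers": 0.0854},
  {"xyz": [0, 0, 0], "spin": -0.12, "fingers": 0.0854},
  {"xyz": [0, 0, 0], "spin": -0.12, "fingers": 0.0854},
  {"xyz": [0, 0, 0], "spin": 0, "fingers": 0.0854},
  {"xyz": [0, 0, 0], "spin": 0, "fingers": 0.0854},
])

```text
time: 2.97
tool_pos: [0.4153, -0.1571, 0.3763]
tcp_rot: [0.565, 0.825, 0.0, -0.0]
contact_force: [0.7, -0.4, -0.5]
width: 0.0855
gripper_force: 0.0
```

```bash
cat >> h.py <<'E'
def go(x,y):
    s=read_state();r=R.from_quat(s["tcp_rot"]);M=r.as_matrix();phi=np.degrees(np.arctan2(M[1,0],M[0,0]))
    print("t",s["time"],"pos",s["tool_pos"].round(4),"phi",phi.round(1),"q",s["joints"].round(2),"F",s["contact_force"].round(1),"w",s["width"],s["gripper_force"],"zaxis",M[:,2].round(3))
    d=np.array([x-s["tool_pos"][0],y-s["tool_pos"][1],0]);print("shift to target in tool",r.inv().apply(d).round(4))
E
python3 -c "
from h import *
go(.465,.287)"
```

```text
t 2.9667 pos [ 0.4153 -0.1571  0.3763] phi 111.2 q [-0.36  0.08  0.1   1.59  0.    0.84] F [ 0.7 -0.4 -0.5] w 0.08545548644443678 0.0 zaxis [-0.  0. -1.]
shift to target in tool [0.3962 0.2066 0.    ]
```

drive_tool([
  {"xyz": [0.025, 0.013, 0], "spin": 0, "fingers": 0.0854},
  {"xyz": [0.025, 0.013, 0], "spin": 0, "fingers": 0.0854},
  {"xyz": [0.025, 0.013, 0], "spin": 0, "fingers": 0.0854},
  {"xyz": [0.025, 0.013, 0], "spin": 0, "fingers": 0.0854},
  {"xyz": [0.025, 0.013, 0], "spin": 0, "fingers": 0.0854},
  {"xyz": [0.025, 0.013, 0], "spin": 0, "fingers": 0.0854},
  {"xyz": [0.025, 0.013, 0], "spin": 0, "fingers": 0.0854},
  {"xyz": [0.025, 0.013, 0], "spin": 0, "fingers": 0.0854},
])

```text
time: 3.63
tool_pos: [0.4392, 0.0684, 0.3764]
tcp_rot: [0.566, 0.825, 0.0, 0.0]
contact_force: [0.2, 1.1, 0.2]
width: 0.0855
gripper_force: 0.0
```

drive_tool([
  {"xyz": [0.03, 0.015, 0], "spin": 0, "fingers": 0.0854},
  {"xyz": [0.03, 0.015, 0], "spin": 0, "fingers": 0.0854},
  {"xyz": [0.03, 0.015, 0], "spin": 0, "fingers": 0.0854},
  {"xyz": [0.03, 0.015, 0], "spin": 0, "fingers": 0.0854},
  {"xyz": [0.03, 0.015, 0], "spin": 0, "fingers": 0.0854},
  {"xyz": [0.03, 0.015, 0], "spin": 0, "fingers": 0.0854},
  {"xyz": [0.016, 0.013, 0], "spin": -0.03, "fingers": 0.0854},
  {"xyz": [0, 0, 0], "spin": 0, "fingers": 0.0854},
])

```text
time: 4.3
tool_pos: [0.4643, 0.2907, 0.3751]
tcp_rot: [0.551, 0.834, -0.0, -0.0]
contact_force: [0.1, -1.0, -0.9]
width: 0.0853
gripper_force: 0.0
```

```bash
python3 -c "
from h import *
go(.465,.287)
a=snapshot('side');cv2.imwrite('pics/s2.png',cv2.resize(a['color'][60:190,230:400],None,fx=4,fy=4))"
```

```text
t 4.3 pos [0.4643 0.2907 0.3751] phi 113.1 q [0.56 0.27 0.33 1.63 0.   1.73] F [ 0.1 -1.  -0.9] w 0.08533129551015528 0.0 zaxis [-0.001  0.    -1.   ]
shift to target in tool [-0.0037 -0.0008 -0.    ]
```

View pics/s2.png

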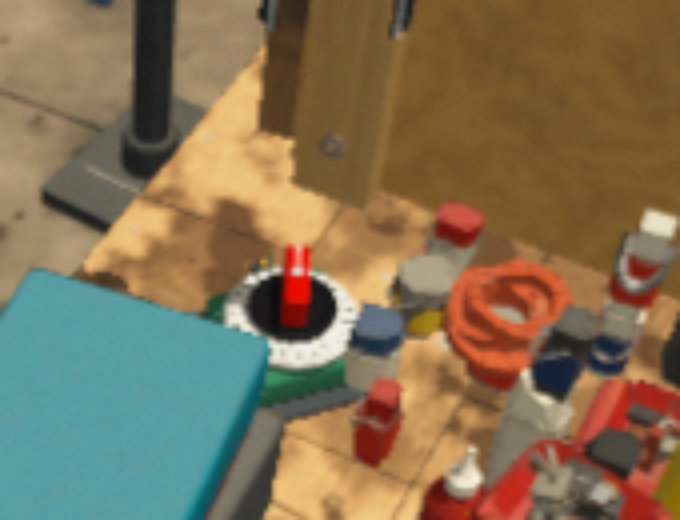

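The view shows the handle unobstructed and a blue-capped bottle close behind the head. I'll narrow the fingers before descending.

drive_tool([
  {"xyz": [-0.002, 0, 0.02], "spin": 0, "fingers": 0.05},
  {"xyz": [0, 0, 0.03], "spin": 0, "fingers": 0.05},
  {"xyz": [0, 0, 0.03], "spin": 0, "fingers": 0.05},
  {"xyz": [0, 0, 0.03], "spin": 0, "fingers": 0.05},
  {"xyz": [0, 0, 0.03], "spin": 0, "fingers": 0.05},
  {"xyz": [0, 0, 0.02], "spin": 0, "fingers": 0.05},
  {"xyz": [0, 0, 0.01], "spin": 0, "fingers": 0.05},
  {"xyz": [0, 0, 0], "spin": 0, "fingers": 0.05},
])

```text
time: 5.02
tool_pos: [0.4636, 0.2839, 0.2047]
tcp_rot: [0.553, 0.834, -0.002, -0.001]
contact_force: [0.0, 0.6, 0.2]
width: 0.0503
gripper_force: 0.0
```

```bash
python3 -c "
from h import *
go(.465,.287)
a=snapshot('side');cv2.imwrite('pics/s3.png',cv2.resize(a['color'][60:190,230:400],None,fx=4,fy=4))"
```

```text
t 5.0167 pos [0.4636 0.2839 0.2047] phi 112.9 q [ 0.55  0.29 -0.07  1.21  0.    1.72] F [0.  0.6 0.2] w 0.05026938832960995 0.0 zaxis [-0.003 -0.002 -1.   ]
shift to target in tool [ 0.0024  0.0025 -0.    ]
```

View pics/s3.png

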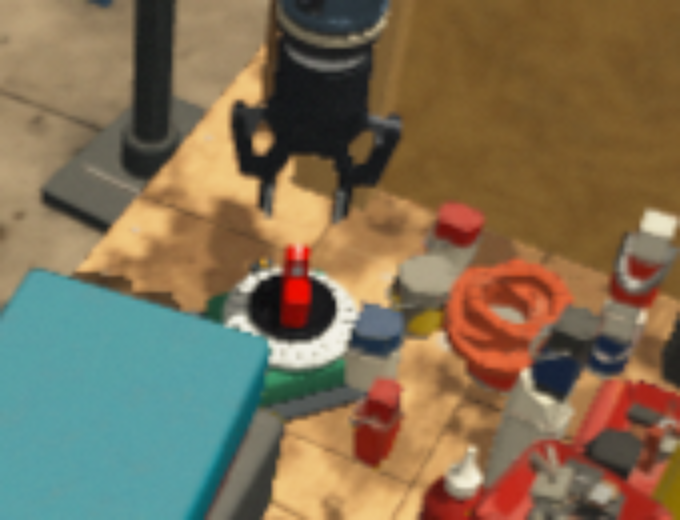

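The gripper is centred over the red bar and aligned with it. Next I descend and close.

drive_tool([
  {"xyz": [0.002, 0.002, 0.02], "spin": 0, "fingers": 0.05},
  {"xyz": [0, 0, 0.02], "spin": 0, "fingers": 0.05},
  {"xyz": [0, 0, 0.02], "spin": 0, "fingers": 0.05},
  {"xyz": [0, 0, 0.015], "spin": 0, "fingers": 0.05},
  {"xyz": [0, 0, 0.01], "spin": 0, "fingers": 0.05},
  {"xyz": [0, 0, 0.01], "spin": 0, "fingers": 0.05},
  {"xyz": [0, 0, 0.003], "spin": 0, "fingers": 0.05},
  {"xyz": [0, 0, 0], "spin": 0, "fingers": 0.05},
])

```text
time: 5.73
tool_pos: [0.4658, 0.2879, 0.1085]
tcp_rot: [0.551, 0.834, 0.0, -0.0]
contact_force: [-0.3, 0.4, 0.8]
width: 0.0504
gripper_force: 0.0
```

drive_tool([
  {"xyz": [0, 0, 0], "spin": 0, "fingers": 0.03},
  {"xyz": [0, 0, 0], "spin": 0, "fingers": 0.025},
  {"xyz": [0, 0, 0], "spin": 0, "fingers": 0.02},
  {"xyz": [0, 0, 0], "spin": 0, "fingers": 0.015},
  {"xyz": [0, 0, 0], "spin": 0, "fingers": 0.015},
  {"xyz": [0, 0, 0], "spin": 0, "fingers": 0.015},
  {"xyz": [0, 0, 0], "spin": 0, "fingers": 0.015},
  {"xyz": [0, 0, 0], "spin": 0, "fingers": 0.015},
], force=30)

```text
time: 6.4
tool_pos: [0.4658, 0.2882, 0.1093]
tcp_rot: [0.551, 0.834, 0.001, 0.0]
contact_force: [-2.6, 0.2, 5.5]
width: 0.0214
gripper_force: 30.3
```

```bash
python3 -c "
from h import *
go(.465,.287)"
```

```text
t 6.4 pos [0.4658 0.2882 0.1093] phi 113.1 q [ 0.55  0.36 -0.23  0.98  0.    1.72] F [-2.6  0.2  5.5] w 0.021433967081019155 30.258252024650574 zaxis [ 0.001  0.001 -1.   ]
shift to target in tool [-0.0007 -0.0012 -0.    ]
```

drive_tool([
  {"xyz": [0, 0, 0], "spin": -0.06, "fingers": 0.015},
  {"xyz": [0, 0, 0], "spin": -0.06, "fingers": 0.015},
  {"xyz": [0, 0, 0], "spin": -0.06, "fingers": 0.015},
  {"xyz": [0, 0, 0], "spin": -0.06, "fingers": 0.015},
  {"xyz": [0, 0, 0], "spin": -0.06, "fingers": 0.015},
  {"xyz": [0, 0, 0], "spin": -0.06, "fingers": 0.015},
  {"xyz": [0, 0, 0], "spin": -0.06, "fingers": 0.015},
  {"xyz": [0, 0, 0], "spin": -0.06, "fingers": 0.015},
], force=50)

```text
time: 7.07
tool_pos: [0.4664, 0.2886, 0.1094]
tcp_rot: [0.336, 0.942, 0.001, 0.001]
contact_force: [0.1, 1.2, 4.7]
width: 0.0213
gripper_force: 52.6
```

drive_tool([
  {"xyz": [0, 0, 0], "spin": -0.08, "fingers": 0.015},
  {"xyz": [0, 0, 0], "spin": -0.08, "fingers": 0.015},
  {"xyz": [0, 0, 0], "spin": -0.08, "fingers": 0.015},
  {"xyz": [0, 0, 0], "spin": -0.08, "fingers": 0.015},
  {"xyz": [0, 0, 0], "spin": -0.08, "fingers": 0.015},
  {"xyz": [0, 0, 0], "spin": -0.08, "fingers": 0.015},
  {"xyz": [0, 0, 0], "spin": -0.04, "fingers": 0.015},
  {"xyz": [0, 0, 0], "spin": 0, "fingers": 0.015},
])

```text
time: 7.73
tool_pos: [0.4667, 0.2893, 0.1094]
tcp_rot: [0.083, 0.997, 0.002, 0.001]
contact_force: [0.9, 5.5, 4.1]
width: 0.0213
gripper_force: 52.5
```

```bash
python3 -c "
from h import *
go(.465,.287)
a=snapshot('side');A=cv2.resize(a['color'][115:165,275:330],None,fx=10,fy=10,interpolation=cv2.INTER_CUBIC)
b=snapshot('top');B=cv2.resize(b['color'][175:240,115:185],None,fx=7.5,fy=7.5,interpolation=cv2.INTER_CUBIC)
A=cv2.resize(A,(A.shape[1]*B.shape[0]//A.shape[0],B.shape[0]));A=A[:,:];C=np.hstack([A,B]);s=min(1,800/C.shape[1]);cv2.imwrite('pics/s4.png',cv2.resize(C,None,fx=s,fy=s))"
```

```text
t 7.7333 pos [0.4667 0.2893 0.1094] phi 170.5 q [ 0.55  0.37 -0.22  0.98  0.    0.72] F [0.9 5.5 4.1] w 0.021327353215372744 52.47893214225769 zaxis [ 0.002  0.003 -1.   ]
shift to target in tool [ 0.0013 -0.0025 -0.    ]
```

View pics/s4.png

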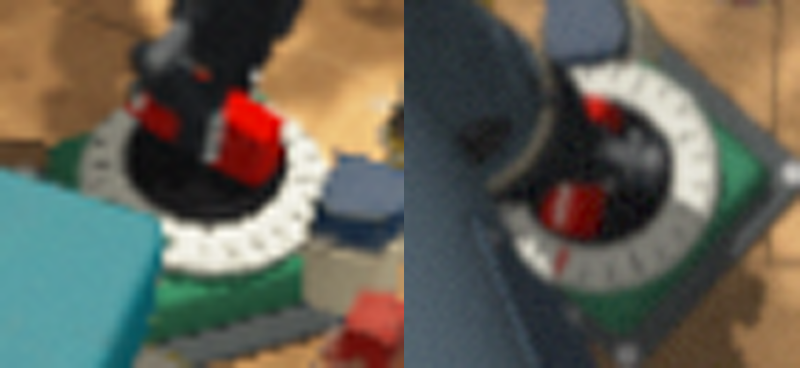

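The right panel shows the red mark at (562,262), about 20° (0.34 rad) counter-clockwise beyond the pointer. Now back clockwise by about 0.42 + 0.36 = 0.78 rad.

drive_tool([
  {"xyz": [0, 0, 0], "spin": 0, "fingers": 0.015},
  {"xyz": [0, 0, 0], "spin": 0.06, "fingers": 0.015},
  {"xyz": [0, 0, 0], "spin": 0.06, "fingers": 0.015},
  {"xyz": [0, 0, 0], "spin": 0.06, "fingers": 0.015},
  {"xyz": [0, 0, 0], "spin": 0.06, "fingers": 0.015},
  {"xyz": [0, 0, 0], "spin": 0.06, "fingers": 0.015},
  {"xyz": [0, 0, 0], "spin": 0.06, "fingers": 0.015},
  {"xyz": [0, 0, 0], "spin": 0.06, "fingers": 0.015},
])

```text
time: 8.5
tool_pos: [0.4664, 0.2887, 0.1094]
tcp_rot: [0.292, 0.957, 0.001, 0.001]
contact_force: [0.9, 2.5, 5.4]
width: 0.021
gripper_force: 52.8
```

drive_tool([
  {"xyz": [0, 0, 0], "spin": 0.06, "fingers": 0.015},
  {"xyz": [0, 0, 0], "spin": 0.06, "fingers": 0.015},
  {"xyz": [0, 0, 0], "spin": 0.06, "fingers": 0.015},
  {"xyz": [0, 0, 0], "spin": 0.06, "fingers": 0.015},
  {"xyz": [0, 0, 0], "spin": 0.06, "fingers": 0.015},
  {"xyz": [0, 0, 0], "spin": 0.06, "fingers": 0.015},
  {"xyz": [0, 0, 0], "spin": 0, "fingers": 0.015},
  {"xyz": [0, 0, 0], "spin": 0, "fingers": 0.015},
])

```text
time: 9.17
tool_pos: [0.4661, 0.2883, 0.1094]
tcp_rot: [0.457, 0.889, 0.001, 0.0]
contact_force: [-0.7, 1.1, 6.6]
width: 0.0212
gripper_force: 53.0
```

```bash
python3 -c "
from h import *
go(.465,.287)
b=snapshot('top');B=cv2.resize(b['color'][175:240,115:185],None,fx=7.5,fy=7.5,interpolation=cv2.INTER_CUBIC)
cv2.imwrite('pics/s5.png',B)"
```

```text
t 9.1667 pos [0.4661 0.2883 0.1094] phi 125.6 q [ 0.55  0.36 -0.23  0.98  0.    1.5 ] F [-0.7  1.1  6.6] w 0.02119714246115209 53.03450882434845 zaxis [ 0.001  0.001 -1.   ]
shift to target in tool [-0.0004 -0.0016 -0.    ]
```

View pics/s5.png

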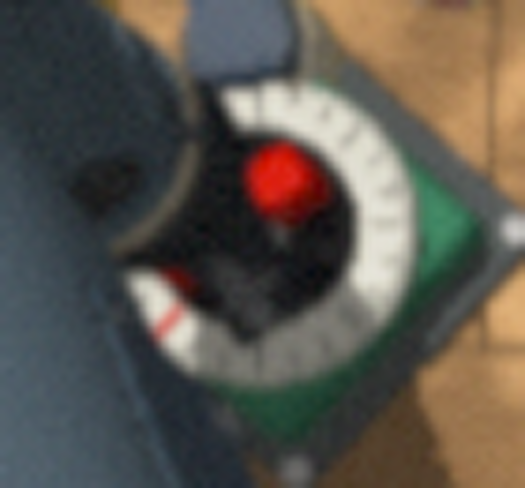

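The red mark is at (170,320), within about 2° of the pointer direction. Now I release and lift.

drive_tool([
  {"xyz": [0, 0, 0], "spin": 0, "fingers": 0.022},
  {"xyz": [0, 0, 0], "spin": 0, "fingers": 0.03},
  {"xyz": [0, 0, 0], "spin": 0, "fingers": 0.04},
  {"xyz": [0, 0, 0], "spin": 0, "fingers": 0.05},
  {"xyz": [0, 0, 0], "spin": 0, "fingers": 0.05},
  {"xyz": [0, 0, 0], "spin": 0, "fingers": 0.05},
  {"xyz": [0, 0, -0.01], "spin": 0, "fingers": 0.05},
  {"xyz": [0, 0, -0.02], "spin": 0, "fingers": 0.05},
])

```text
time: 9.88
tool_pos: [0.4644, 0.2871, 0.1371]
tcp_rot: [0.456, 0.89, -0.002, -0.001]
contact_force: [0.0, -0.1, -0.7]
width: 0.0503
gripper_force: 0.0
```

drive_tool([
  {"xyz": [0, 0, -0.03], "spin": 0, "fingers": 0.05},
  {"xyz": [0, 0, -0.03], "spin": 0, "fingers": 0.05},
  {"xyz": [0, 0, -0.04], "spin": 0, "fingers": 0.05},
  {"xyz": [0, 0, -0.04], "spin": 0, "fingers": 0.05},
  {"xyz": [0, 0, -0.04], "spin": 0, "fingers": 0.05},
  {"xyz": [0, 0, -0.02], "spin": 0, "fingers": 0.05},
  {"xyz": [0, 0, 0], "spin": 0, "fingers": 0.05},
  {"xyz": [0, 0, 0], "spin": 0, "fingers": 0.05},
])

```text
time: 10.55
tool_pos: [0.466, 0.288, 0.3401]
tcp_rot: [0.456, 0.89, 0.001, 0.001]
contact_force: [-0.2, -0.2, -0.6]
width: 0.0501
gripper_force: 0.0
```

drive_tool([
  {"xyz": [-0.03, -0.01, 0], "spin": 0, "fingers": 0.05},
  {"xyz": [-0.03, -0.01, 0], "spin": 0, "fingers": 0.05},
  {"xyz": [-0.03, -0.01, 0], "spin": 0, "fingers": 0.05},
  {"xyz": [-0.03, -0.01, 0], "spin": 0, "fingers": 0.05},
  {"xyz": [-0.03, -0.01, 0], "spin": 0, "fingers": 0.05},
  {"xyz": [-0.03, -0.01, 0], "spin": 0, "fingers": 0.05},
  {"xyz": [0, 0, 0], "spin": 0, "fingers": 0.05},
  {"xyz": [0, 0, 0], "spin": 0, "fingers": 0.05},
])

```text
time: 11.22
tool_pos: [0.5217, 0.1051, 0.3371]
tcp_rot: [0.458, 0.889, -0.001, -0.001]
contact_force: [-0.0, -0.3, -0.3]
width: 0.0499
gripper_force: 0.0
```

```bash
python3 -c "
from h import *
go(.465,.287)
b=snapshot('top');B=cv2.resize(b['color'][170:245,110:190],None,fx=7.5,fy=7.5,interpolation=cv2.INTER_CUBIC)
cv2.imwrite('pics/s6.png',B)"
```

```text
t 11.2167 pos [0.5217 0.1051 0.3371] phi 125.5 q [0.2  0.24 0.19 1.53 0.   1.15] F [-0.  -0.3 -0.3] w 0.049942448295564205 0.0 zaxis [-0.002 -0.    -1.   ]
shift to target in tool [1.809e-01 5.950e-02 1.000e-04]
```

View pics/s6.png

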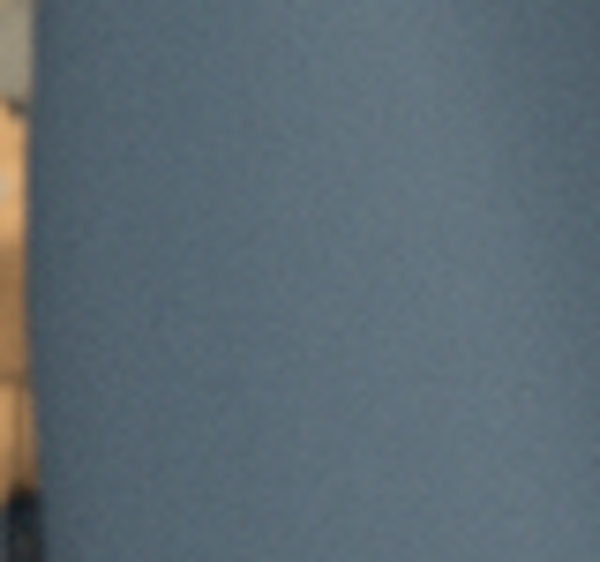

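The arm hides the head in this view, so I'll move it farther away and look once more.

drive_tool([
  {"xyz": [-0.03, -0.015, 0], "spin": 0, "fingers": 0.05},
  {"xyz": [-0.03, -0.015, 0], "spin": 0, "fingers": 0.05},
  {"xyz": [-0.03, -0.015, 0], "spin": 0, "fingers": 0.05},
  {"xyz": [-0.03, -0.015, 0], "spin": 0, "fingers": 0.05},
  {"xyz": [-0.03, -0.015, 0], "spin": 0, "fingers": 0.05},
  {"xyz": [-0.03, -0.02, 0], "spin": 0, "fingers": 0.05},
  {"xyz": [-0.03, -0.02, 0], "spin": 0, "fingers": 0.05},
  {"xyz": [-0.03, -0.02, 0], "spin": 0, "fingers": 0.05},
])

```text
time: 11.93
tool_pos: [0.5523, -0.167, 0.3377]
tcp_rot: [0.455, 0.89, 0.0, -0.001]
contact_force: [1.1, -0.4, -0.3]
width: 0.05
gripper_force: 0.0
```

drive_tool([
  {"xyz": [-0.02, -0.03, 0], "spin": 0, "fingers": 0.05},
  {"xyz": [-0.02, -0.03, 0], "spin": 0, "fingers": 0.05},
  {"xyz": [0, 0, 0], "spin": 0, "fingers": 0.05},
  {"xyz": [0, 0, 0], "spin": 0, "fingers": 0.05},
  {"xyz": [0, 0, 0], "spin": 0, "fingers": 0.05},
  {"xyz": [0, 0, 0], "spin": 0, "fingers": 0.05},
  {"xyz": [0, 0, 0], "spin": 0, "fingers": 0.05},
  {"xyz": [0, 0, 0], "spin": 0, "fingers": 0.05},
])

```text
time: 12.6
tool_pos: [0.5274, -0.2332, 0.3384]
tcp_rot: [0.455, 0.89, 0.0, -0.0]
contact_force: [0.0, 0.5, -0.2]
width: 0.0501
gripper_force: 0.0
```

```bash
python3 -c "
from h import *
go(.465,.287)
a=snapshot('side');A=cv2.resize(a['color'][115:165,275:325],(400,400),interpolation=cv2.INTER_CUBIC)
b=snapshot('top');B=cv2.resize(b['color'][180:240,120:180],(400,400),interpolation=cv2.INTER_CUBIC)
cv2.imwrite('pics/s7.png',np.hstack([A,B]))"
```

```text
t 12.6 pos [ 0.5274 -0.2332  0.3384] phi 125.8 q [-0.42  0.32  0.31  1.56  0.    0.53] F [ 0.   0.5 -0.2] w 0.05006902516505346 0.0 zaxis [ 0.  0. -1.]
shift to target in tool [4.584e-01 2.537e-01 1.000e-04]
```

View pics/s7.png

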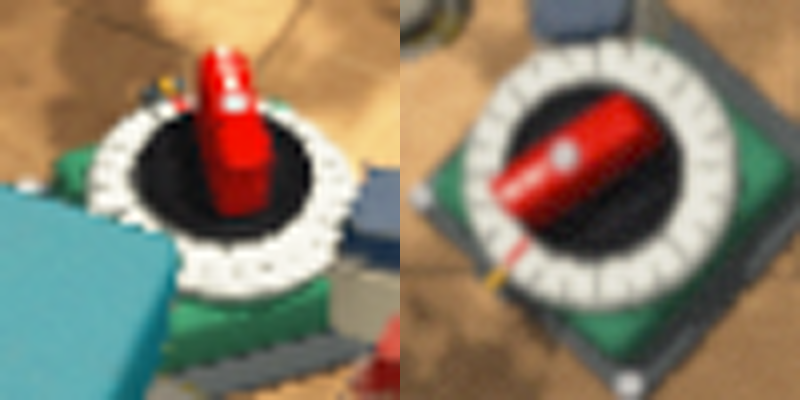

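The right panel shows the red mark at (517,252) in line with the brass pointer at (495,278). The handle's white end is clockwise of the mark, as wanted, and nothing touches the head.

```bash
python3 -c "
from cell import *
print(sign_off())"
```

```text
the job is handed in; nothing more can be done
None
```

The red-handled dial was turned to about 0.34 rad (20°) counter-clockwise beyond the pointer, then brought back clockwise to within about 2° of it; the handle is released on the clockwise side of its slack, I did not touch the blue head, and the job was handed in with about 12.6 s used (no verdict was returned).

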